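# Draw the bottom brass packing plate from its magazine

### The job

The lathe needs one brass packing plate. Slide the bottom plate straight out of the brass magazine by its protruding end until it lies flat and square, wholly on the green field in front, and let go of it; the other brass plates must stay in the magazine and drop down by one. Leave the magazine of silver-grey plates alone.

Things in the scene. Friction and masses are not known exactly. Their poses are not given: they have to be found in the camera images.
- brass0_mid (a point): Centre (half-way up) of the bottom brass plate, to be drawn out: a plain bar 120 long (its x) x 30 wide (y) x 10 mm thick (z), 0.3 kg. At the start it lies flat under two like it, and its -x end stands out of the slot in the magazine's front: the part 20 to 60 mm from this point in its -x direction is free above and at both sides. Drawing it out in -x takes up to about 15 N.
- brass_mag_field (a point): Centre of the green field, 160 (x) x 70 mm (y), painted on a fixed steel base 6 mm high; this point is on the base's top, where the bottom plate slides. +x points to the blue magazine: front face 101 mm from here, open-topped shaft from 105 to 229 mm, 34 mm wide, walls 36 mm above the base; its front slot, 13.5 mm high, passes only the bottom plate. That plate ends centred here, its x along this x.
- brass2_mid (a point): Centre of the topmost brass plate in the brass magazine (same size, 120 x 30 x 10 mm, its z up). It starts 25 mm above the base and comes down to 15 mm when the bottom plate has gone.
- steel0_mid (a point): Centre of the bottom plate of the other, otherwise identical magazine, which holds three silver-grey plates of the same size. It stands beside the brass one, to the left or the right of it, and is to be left alone.
Mind the look-alikes: they are no part of the job. What is shaped like the part that bears brass0_mid but black is not meant. What is shaped like the part that bears brass2_mid but black is not meant.

How it is judged:
By the outcome, as a careful person would: the job done as asked, in the order asked, and still so for the second after the job is handed in, with the robot touching nothing.
It also fails if it takes over 32 s, if anything falls off the work surface, if the arm or the gripper's body presses on something with over 40 N, if the wrist force passes 120 N, or if a joint passes its speed limit or range.

### The arm

A 6-joint arm with a two-finger parallel gripper is mounted at the origin on the work surface. World frame = base frame: x ahead of the robot, y to its left, z up, the work surface at z = 0. Lengths are in m, angles in rad, forces in N, time in s.
With the tool pointing down it reaches from about 0.425 to 0.95 m from the base axis. Payload 3.5 kg.
Tool frame: the origin (TCP) lies midway between the tips of the shut fingers; the grasp point (between the pads) lies ctrl.hold_point_z behind it (ctrl.hold_point_z is the distance from the TCP to the grasp point, in m); z points along the fingers, x is the direction in which the jaws open and shut, and the axes are right-handed (so a half turn about z gives the same grasp; the last joint's range is limited). The gripper opens to 85 mm and grips with 20 to 120 N. Pads are 22 mm wide; open, the fingers measure 114 mm over their backs; the gripper's body (76 mm by 85 mm) begins 54 mm behind the grasp point. The pads swing forward as they close: fully open they stand 13 mm farther back than shut.
Start: joints at [-1.48, 0.286, 1.577, -0, 1.279, -0.15], TCP at [0.161, -0.656, 0.231] pointing down, gripper open.
Joint ranges: [-2.77, 2.77], [-0.9, 2.22], [0.21, 2.48], [-1.53, 4.67], [0.24, 2.81], [-2.84, 2.84]. Speed limits (rad/s): [2.79, 2.79, 3.14, 3.14, 3.14, 3.14].

### API

Orientations are given as a unit quaternion [x, y, z, w].
In Python, from plant import ctrl gives the robot as it stands.
- The arm moves only by the tool step_arm, never from a script. Its arguments are lists of equal length, an entry for each row: "gripper": the gripper's target within -1 to 1 (shut at 1, half-way at 0, fully open at -1); "linear": the shift along the tool's x, y, z in m, a list of three; "delta_rot": the turn, a rotation vector about the tool's x, y, z in degrees, a list of three. A call has 1 to 20 rows; each row is the pose to reach, as a shift and turn from the pose commanded when the call began, along the tool's axes at that moment; what a row does not reach only later rows make up. A row lasts 1/8 s, in which the tool goes at most 62.5 mm and 10.7 degrees, less where a joint would pass 70% of its speed; a pose out of reach is approached as far as the arm can. A call with a gripper value outside its range is refused whole. The fingers move at their own pace and stop on an object; "grip_force" is the grip in N (left out, the last holds). Time passes only in rows, so rows that repeat a pose let the fingers close. It gives the time, the measured TCP pose, the force and the opening at its end, in the units of the state.
- ctrl.get_state(): the state, without advancing time (a new reading comes with each control period).
- ctrl.read_camera(name): name is "scene" or "top" or "wrist"; returns a dict with "frame" (384x512x3 uint8, red, green, blue), "fx", "fy", "cx", "cy" (pixels), "view" (4x4, takes a point from world to camera coordinates). Camera axes: x right, y down, z forward; pixel columns grow to the right and rows downward; lengths in m; the calibration is good to about 2 mm. A picture is of the moment at which its call begins. There is no depth.
- ctrl.sign_off(): hands the job in, once; it reports no verdict.
The state is a dict: "time": time; "qpos": joint angles; "dq": joint speeds; "joint_efforts": joint torques, N m; "eef_pos": TCP position; "tcp_rot": TCP orientation; "contact_force": force on the tool from outside, world axes, zero at the start; "wrist_torque": the same for the moment, N m; "opening": opening from 0.0 (shut) to 1.0 (fully open).
Only numpy, scipy, OpenCV 4.12 (cv2) and the standard library are available. Lean on these libraries where they do the work, as an engineer would, in place of code of your own. Each camera call takes 0.05 s, during which the arm holds its last target. There are 200 camera calls.

## Working session

There is one attempt and no reset: what is moved stays moved. The work goes in short steps, Python scripts to look and compute and a tool call to move; the robot and the scene stay as the last step left them, time stands still between calls to the robot, and variables do not carry over. Pictures are saved under pics/ and viewed, on a budget of 10 in all, crops included, one or two more only if the job needs it, and the job is handed in when it is done.

Besides the shell and the picture viewer there is one more tool, called after "Request:" in YAML: its name, and indented under it one key for each argument. step_arm: Moves the arm, as the interface text tells. Its arguments: {"type":"object","properties":{"gripper":{"type":"array"},"linear":{"type":"array"},"delta_rot":{"type":"array"},"grip_force":{"type":"number"}},"required":["gripper","linear","delta_rot"]}

```bash
ls; mkdir -p pics
python3 - <<'E'
from plant import ctrl
import cv2,json,numpy as np,pickle
d={n:ctrl.read_camera(n) for n in("scene","top")}
pickle.dump(d,open('v0.pkl','wb'))
for n in d: cv2.imwrite(f'pics/{n}0.png',d[n]["frame"][:,:,::-1]); print(n,d[n]['fx'],d[n]['cx'],d[n]['cy'],np.round(d[n]['view'],3).tolist())
print(ctrl.get_state(), ctrl.hold_point_z)
E
```

```text
pics
scene 434.6637087090214 248.95759695163557 184.25980016424262 [[-0.059, 0.998, -0.012, 0.001], [0.59, 0.025, -0.807, -0.309], [-0.806, -0.055, -0.59, 1.545], [0.0, 0.0, 0.0, 1.0]]
top 458.7674203017144 254.73287847570816 192.2447409574726 [[-0.013, -1.0, -0.0, 0.027], [-0.993, 0.013, -0.118, 0.604], [0.118, -0.002, -0.993, 0.925], [0.0, 0.0, 0.0, 1.0]]
{'time': 0.1, 'qpos': array([-1.48000949e+00,  2.87072543e-01,  1.57801951e+00,  9.09828823e-06,
        1.27860581e+00, -1.49988035e-01]), 'dq': array([-0.00121504, -0.00130178, -0.00385347,  0.00057371,  0.00191683,
        0.00057273]), 'joint_efforts': array([ 7.36385064e-04, -4.07296944e+01, -2.93698668e+01, -1.64468479e-04,
        3.38833590e-03, -1.49846778e-05]), 'eef_pos': array([ 0.16094195, -0.65492554,  0.23009453]), 'tcp_rot': array([ 7.86908917e-01, -6.17068268e-01, -7.18779676e-04, -7.68993032e-04]), 'contact_force': array([ 0.64126047, -0.31165344,  0.48275332]), 'wrist_torque': array([-0.06048872, -0.01123454, -0.05526655]), 'opening': 0.9953751408662717} 0.0187
```

View pics/scene0.png

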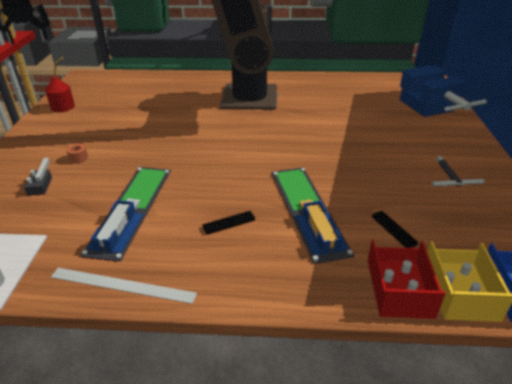

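View pics/top0.png

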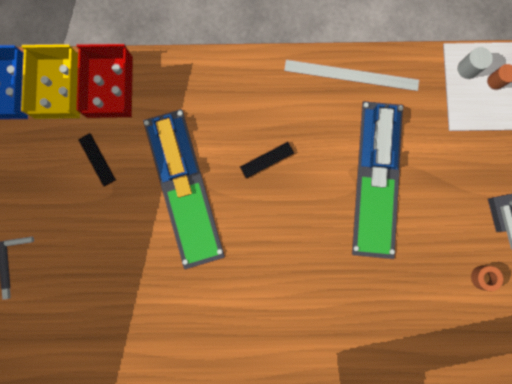

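Top view: the brass magazine is on the left (+y), with field corners near (167,192), (200,183), (222,252) and (184,266). The brass end protrudes at about (182,190). The scene view shows the same magazine at right centre, around (310,215). The grey magazine and the black bars are well clear of it.

```bash
cat > h.py <<'E'
import cv2,numpy as np,pickle
def mask(fr,kind):
    h=cv2.cvtColor(fr,cv2.COLOR_RGB2HSV)
    lo,hi=dict(green=((48,130,80),(75,255,255)),brass=((17,110,100),(32,255,255)))[kind]
    return cv2.inRange(h,lo,hi)
def blobs(m,amin=60):
    c,_=cv2.findContours(m,cv2.RETR_EXTERNAL,cv2.CHAIN_APPROX_NONE)
    return [x for x in c if cv2.contourArea(x)>amin]
def quad(c):
    h=cv2.convexHull(c)
    for e in np.arange(1,20,.5):
        a=cv2.approxPolyDP(h,e,True)
        if len(a)<=4: return a[:,0].astype(float)
def ray(c,p):
    V=np.array(c['view']);R=V[:3,:3];o=-R.T@V[:3,3]
    d=R.T@np.array([(p[0]-c['cx'])/c['fx'],(p[1]-c['cy'])/c['fy'],1]);return o,d/np.linalg.norm(d)
def onz(c,p,z):
    o,d=ray(c,p);return o+d*(z-o[2])/d[2]
def tri(c1,p1,c2,p2):
    o1,d1=ray(c1,p1);o2,d2=ray(c2,p2)
    s=np.linalg.lstsq(np.c_[d1,-d2],o2-o1,rcond=None)[0]
    a,b=o1+d1*s[0],o2+d2*s[1];return (a+b)/2,np.linalg.norm(a-b)
E
python3 - <<'E'
from h import *
np.set_printoptions(precision=4,suppress=True)
d=pickle.load(open('v0.pkl','rb'))
for k in("green","brass"):
  for n in d:
    for c in blobs(mask(d[n]['frame'],k)):
        q=quad(c); 
        P=np.array([onz(d[n],p,.006 if k=="green" else .03) for p in q])
        print(k,n,cv2.contourArea(c));print(np.c_[q,P])
E
```

```text
green scene 776.5
[[298.     170.       0.4608   0.158    0.006 ]
 [317.     200.       0.5886   0.2      0.006 ]
 [294.     208.       0.6218   0.1435   0.006 ]
 [278.     175.       0.4864   0.1048   0.006 ]]
green scene 728.5
[[163.     172.       0.4852  -0.2021   0.006 ]
 [143.     207.       0.634   -0.2178   0.006 ]
 [122.     199.       0.6055  -0.2777   0.006 ]
 [142.     170.       0.4781  -0.261    0.006 ]]
green top 2125.5
[[198.     184.       0.6272   0.1417   0.006 ]
 [216.     254.       0.4765   0.1032   0.006 ]
 [189.     262.       0.4604   0.1606   0.006 ]
 [168.     192.       0.6107   0.2065   0.006 ]]
green top 2107.0
[[363.     177.       0.6378  -0.2161   0.006 ]
 [393.     180.       0.6303  -0.2809   0.006 ]
 [387.     253.       0.4737  -0.2604   0.006 ]
 [360.     250.       0.4808  -0.2033   0.006 ]]
brass scene 4549.0
[[430.     241.       0.7471   0.4207   0.03  ]
 [484.     244.       0.751    0.5283   0.03  ]
 [502.     321.       0.9408   0.4888   0.03  ]
 [444.     319.       0.9416   0.3916   0.03  ]]
brass scene 484.5
[[308.     206.       0.6426
[... 303 characters left out ...]
1548  -0.7125   0.03  ]
 [ 18.      71.      -0.1456  -0.9115   0.03  ]]
brass top 255.5
[[185.     175.       0.6435   0.1663   0.03  ]
 [191.     192.       0.6071   0.1535   0.03  ]
 [178.     196.       0.599    0.1808   0.03  ]
 [173.     179.       0.6353   0.1916   0.03  ]]
brass top 754.5
[[167.     118.       0.768    0.2055   0.03  ]
 [183.     168.       0.6586   0.1706   0.03  ]
 [173.     174.       0.646    0.1917   0.03  ]
 [156.     124.       0.7551   0.229    0.03  ]]
brass top 3924.5
[[ 68.      44.       0.9375   0.4241   0.03  ]
 [ 80.     117.       0.7727   0.3926   0.03  ]
 [ 21.     110.       0.7899   0.5201   0.03  ]
 [ 21.      45.       0.9366   0.527    0.03  ]]
```

```bash
cat >> h.py <<'E'
from scipy.spatial.transform import Rotation as Ro
def cmd(st,xyz,yawx):
    "shift in tool axes and turn to reach TCP xyz, tool down, tool x at world yaw yawx(deg)"
    R=Ro.from_quat(st['tcp_rot']); t=np.radians(yawx)
    x=np.array([np.cos(t),np.sin(t),0]);z=np.array([0,0,-1.]);G=Ro.from_matrix(np.c_[x,np.cross(z,x),z])
    return R.inv().apply(np.array(xyz)-st['eef_pos']),np.degrees((R.inv()*G).as_rotvec())
E
python3 - <<'E'
from h import *
from plant import ctrl
np.set_printoptions(precision=4,suppress=True)
d=pickle.load(open('v0.pkl','rb'));S,T=d['scene'],d['top']
for a,b in [((216,254),(278,175)),((189,262),(298,170)),((198,184),(294,208)),((168,192),(317,200)),((191,192),(308,206)),]: print(tri(T,a,S,b))
P=np.array([onz(T,p,.006)[:2] for p in [(198,184),(216,254),(189,262),(168,192)]])
c=P.mean(0);u=(P[0]+P[3]-P[1]-P[2]);yaw=np.degrees(np.arctan2(u[1],u[0]));print('field',c,yaw,np.linalg.norm(P[0]-P[1]),np.linalg.norm(P[1]-P[2]))
u/=np.linalg.norm(u)
print('plate end corners',[((onz(T,p,.016)[:2]-c)@u, (onz(T,p,.016)[:2]-c)@[-u[1],u[0]]) for p in [(191,192),(178,196)]])
g=c+.06*u;print(g,cmd(ctrl.get_state(),[*g,.18],yaw-90))
E
```

```text
(array([ 0.4764,  0.1044, -0.0011]), np.float64(0.0011049029729186374))
(array([0.4605, 0.1593, 0.006 ]), np.float64(0.0025433752936593296))
(array([0.6267, 0.1422, 0.0098]), np.float64(0.001964840672090387))
(array([0.6087, 0.2004, 0.0223]), np.float64(0.005997516458027253))
(array([0.6105, 0.1674, 0.0027]), np.float64(0.02003037066344068))
field [0.5437 0.153 ] 15.65558474923987 0.1555743909198587 0.05955422241688993
plate end corners [(np.float64(0.06331207429161713), np.float64(-0.015239817069710723)), (np.float64(0.06286929049039106), np.float64(0.013698239050650497))]
[0.6015 0.1692] (array([-0.6952, -0.6243,  0.0517]), array([-0.0205,  0.1189, -1.8604]))
```

Request:
step_arm:
  gripper: [-0.3, -0.3, -0.3, -0.3, -0.3, -0.3, -0.3, -0.3, -0.3, -0.3, -0.3, -0.3, -0.3, -0.3, -0.3, -0.3, -0.3, -0.3, -0.3, -0.3]
  linear:
    - [-0.695, -0.624, 0.05]
    - [-0.695, -0.624, 0.05]
    - [-0.695, -0.624, 0.05]
    - [-0.695, -0.624, 0.05]
    - [-0.695, -0.624, 0.05]
    - [-0.695, -0.624, 0.05]
    - [-0.695, -0.624, 0.05]
    - [-0.695, -0.624, 0.05]
    - [-0.695, -0.624, 0.05]
    - [-0.695, -0.624, 0.05]
    - [-0.695, -0.624, 0.05]
    - [-0.695, -0.624, 0.05]
    - [-0.695, -0.624, 0.05]
    - [-0.695, -0.624, 0.05]
    - [-0.695, -0.624, 0.05]
    - [-0.695, -0.624, 0.05]
    - [-0.695, -0.624, 0.05]
    - [-0.695, -0.624, 0.05]
    - [-0.695, -0.624, 0.05]
    - [-0.695, -0.624, 0.05]
  delta_rot:
    - [0, 0, -1.86]
    - [0, 0, -1.86]
    - [0, 0, -1.86]
    - [0, 0, -1.86]
    - [0, 0, -1.86]
    - [0, 0, -1.86]
    - [0, 0, -1.86]
    - [0, 0, -1.86]
    - [0, 0, -1.86]
    - [0, 0, -1.86]
    - [0, 0, -1.86]
    - [0, 0, -1.86]
    - [0, 0, -1.86]
    - [0, 0, -1.86]
    - [0, 0, -1.86]
    - [0, 0, -1.86]
    - [0, 0, -1.86]
    - [0, 0, -1.86]
    - [0, 0, -1.86]
    - [0, 0, -1.86]
  grip_force: 70

```text
time: 2.6
eef_pos: [0.6012, 0.1674, 0.1817]
tcp_rot: [0.796, -0.605, 0.0, -0.0]
contact_force: [-1.1, 0.2, -0.1]
opening: 0.647
```

Run:
```python
from h import *
from plant import ctrl
np.set_printoptions(precision=4,suppress=True)
w=ctrl.read_camera("wrist");s=ctrl.get_state();pickle.dump((w,s),open('w1.pkl','wb'))
cv2.imwrite('pics/w1.png',w['frame'][:,:,::-1]);print(s['time'],s['eef_pos'],s['tcp_rot'],s['contact_force'],s['opening'])
for k in("green","brass"):
  for c in blobs(mask(w['frame'],k),300):
    q=quad(c);print(k,cv2.contourArea(c));print(np.c_[q,[onz(w,p,.006 if k=="green" else .016) for p in q]])
```

```text
2.65 [0.6013 0.1676 0.1817] [ 0.7965 -0.6046  0.0002 -0.0002] [-0.0433  0.4927  0.2058] 0.6519723152892332
brass 811.5
[[266.     144.       0.6425   0.1676   0.016 ]
 [265.     176.       0.6082   0.1588   0.016 ]
 [241.     176.       0.601    0.1846   0.016 ]
 [239.     144.       0.6346   0.1957   0.016 ]]
brass 4117.5
[[268.       0.       0.7727   0.2035   0.016 ]
 [266.     136.       0.6506   0.17     0.016 ]
 [239.     136.       0.6428   0.1979   0.016 ]
 [235.       1.       0.7635   0.2335   0.016 ]]
```

View pics/w1.png

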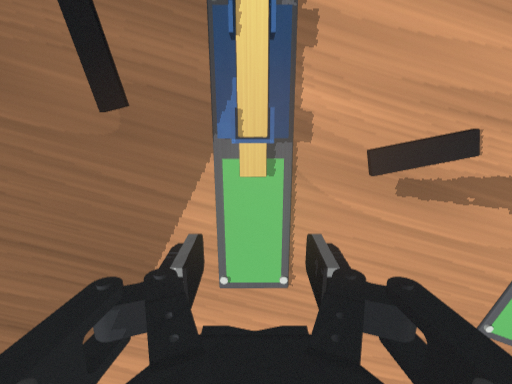

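```bash
cat >> h.py <<'E'
def axis(w,m,z):
    "centre, yaw(deg), sizes of a rectangular blob after rectifying its contour onto plane z"
    c=max(blobs(m,200),key=cv2.contourArea)
    P=np.array([onz(w,p,z)[:2] for p in c[:,0]]);r=cv2.minAreaRect((P*1000).astype(np.float32))
    b=cv2.boxPoints(r)/1000;e=[b[1]-b[0],b[2]-b[1]];L=max(e,key=np.linalg.norm)
    L=L*np.sign(L[0]);return np.array(r[0])/1000,np.degrees(np.arctan2(L[1],L[0])),r[1]
E
python3 - <<'E'
from h import *
np.set_printoptions(precision=4,suppress=True)
w,s=pickle.load(open('w1.pkl','rb'));T=pickle.load(open('v0.pkl','rb'))['top']
for a,b in [((191,192),(265.5,176.5)),((178,196),(240.5,176.5))]: print('tri',tri(T,a,w,b))
print(cv2.cvtColor(w['frame'][230:231,250:251],cv2.COLOR_RGB2HSV))
h=cv2.cvtColor(w['frame'],cv2.COLOR_RGB2HSV);g=cv2.inRange(h,(45,100,60),(80,255,255));g[:, 330:]=0
print('field wrist',axis(w,g,.006)); 
gt=mask(T['frame'],'green');gt[:,300:]=0;print('field top',axis(T,gt,.006))
m=mask(w['frame'],'brass');m[:140]=0;print('end',axis(w,m,.016))
m=mask(w['frame'],'brass');m[138:]=0;print('top plate',axis(w,m,.036))
for p in [(222,158),(284,158),(287,281),(223,281)]: print(onz(w,p,.006))
E
```

```text
tri (array([0.6082, 0.1568, 0.014 ]), np.float64(0.002730990296249757))
tri (array([0.6003, 0.1842, 0.0143]), np.float64(0.0017340248771154868))
[[[ 60 112 186]]]
field wrist (array([0.5453, 0.1553]), np.float32(15.7291565), (158.181884765625, 69.31729125976562))
field top (array([0.544 , 0.1535]), np.float32(15.809471), (158.92315673828125, 68.74916076660156))
end (array([0.6215, 0.1769]), np.float32(15.568527), (35.36457824707031, 29.39200782775879))
top plate (array([0.7052, 0.2004]), np.float32(15.761381), (118.52508544921875, 29.567113876342773))
[0.6131 0.2105 0.006 ]
[0.632  0.1429 0.006 ]
[0.481 0.092 0.006]
[0.4588 0.1715 0.006 ]
```

Run:
```python
from h import *
from plant import ctrl
np.set_printoptions(precision=4,suppress=True)
print(cmd(ctrl.get_state(),[.622,.1767,.009],15.73-90))
```

```text
(array([-0.0032, -0.0223,  0.1727]), array([-0.028 , -0.0031, -0.1301]))
```

Request:
step_arm:
  gripper: [-0.2, -0.2, -0.2, -0.2, -0.2, -0.2, -0.2]
  linear:
    - [-0.003, -0.022, 0.05]
    - [-0.003, -0.022, 0.1]
    - [-0.003, -0.022, 0.135]
    - [-0.003, -0.022, 0.155]
    - [-0.003, -0.022, 0.165]
    - [-0.003, -0.022, 0.172]
    - [-0.003, -0.022, 0.172]
  delta_rot:
    - [0, 0, -0.13]
    - [0, 0, -0.13]
    - [0, 0, -0.13]
    - [0, 0, -0.13]
    - [0, 0, -0.13]
    - [0, 0, -0.13]
    - [0, 0, -0.13]

```text
time: 3.52
eef_pos: [0.6222, 0.1772, 0.0101]
tcp_rot: [0.798, -0.603, 0.0, -0.0]
contact_force: [0.4, 0.4, -0.4]
opening: 0.599
```

Run:
```python
from h import *
from plant import ctrl
np.set_printoptions(precision=4,suppress=True)
w=ctrl.read_camera("wrist");s=ctrl.get_state()
cv2.imwrite('pics/w2.png',w['frame'][:,:,::-1]);print(s['time'],s['eef_pos'],s['contact_force'],s['opening'],cmd(s,[.622,.1767,.009],15.73-90))
```

```text
3.575 [0.6224 0.1772 0.0104] [-0.0519  0.0693 -0.3631] 0.6019687927737353 (array([0.0004, 0.0005, 0.0014]), array([-0.104 , -0.0161,  0.0579]))
```

View pics/w2.png

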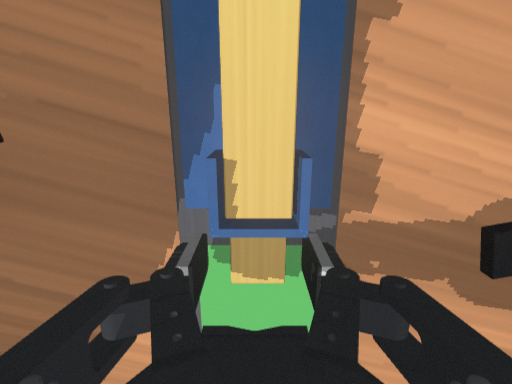

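The plate end (columns 231–285, rows 238–283) sits centred between the pads, in front of the magazine lip. I'll close on it.

Request:
step_arm:
  gripper: [0.2, 0.5, 0.5, 0.5, 0.5, 0.5]
  linear:
    - [0, 0, 0.001]
    - [0, 0, 0.001]
    - [0, 0, 0.001]
    - [0, 0, 0.001]
    - [0, 0, 0.001]
    - [0, 0, 0.001]
  delta_rot:
    - [0, 0, 0]
    - [0, 0, 0]
    - [0, 0, 0]
    - [0, 0, 0]
    - [0, 0, 0]
    - [0, 0, 0]
  grip_force: 70

```text
time: 4.32
eef_pos: [0.6225, 0.1769, 0.0098]
tcp_rot: [0.797, -0.603, 0.001, -0.0]
contact_force: [-1.1, -1.4, 6.4]
opening: 0.321
```

Request:
step_arm:
  gripper: [1, 1, 1, 1, 1, 1]
  linear:
    - [0, 0, 0]
    - [0, 0, 0]
    - [0, 0.005, 0]
    - [0, 0.012, 0]
    - [0, 0.02, 0]
    - [0, 0.02, 0]
  delta_rot:
    - [0, 0, 0]
    - [0, 0, 0]
    - [0, 0, 0]
    - [0, 0, 0]
    - [0, 0, 0]
    - [0, 0, 0]
  grip_force: 70

```text
time: 5.08
eef_pos: [0.6059, 0.1723, 0.0099]
tcp_rot: [0.797, -0.603, 0.004, -0.004]
contact_force: [7.8, 2.1, -0.9]
opening: 0.319
```

Run:
```python
from h import *
from plant import ctrl
np.set_printoptions(precision=4,suppress=True)
w=ctrl.read_camera("wrist");s=ctrl.get_state()
cv2.imwrite('pics/w3.png',w['frame'][:,:,::-1]);print(s['time'],s['eef_pos'],s['contact_force'],s['wrist_torque'],s['opening'])
```

```text
5.125 [0.6059 0.1723 0.0099] [ 8.4254  1.5383 -0.4605] [ 0.2587 -1.1052  0.0343] 0.32480570211902327
```

View pics/w3.png

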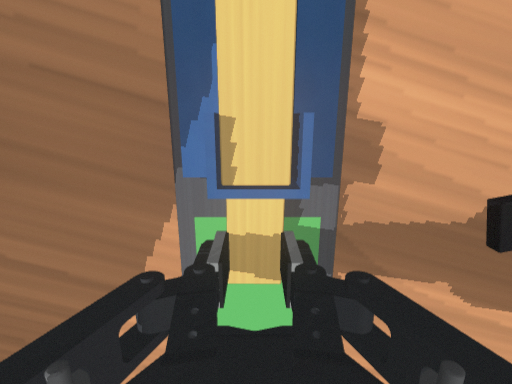

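The plate follows the gripper: its end stays at row 283, and the pull force is about 8.5 N. I'll keep pulling.

Request:
step_arm:
  gripper: [1, 1, 1, 1, 1, 1, 1, 1, 1, 1, 1, 1, 1, 1]
  linear:
    - [0, 0.007, 0]
    - [0, 0.016, 0]
    - [0, 0.025, 0]
    - [0, 0.034, 0]
    - [0, 0.043, 0]
    - [0, 0.052, 0]
    - [0, 0.061, 0]
    - [0, 0.07, 0]
    - [0, 0.078, 0]
    - [0, 0.086, 0]
    - [0, 0.093, 0]
    - [0, 0.098, 0]
    - [0, 0.1, 0]
    - [0, 0.1, 0]
  delta_rot:
    - [0, 0, 0]
    - [0, 0, 0]
    - [0, 0, 0]
    - [0, 0, 0]
    - [0, 0, 0]
    - [0, 0, 0]
    - [0, 0, 0]
    - [0, 0, 0]
    - [0, 0, 0]
    - [0, 0, 0]
    - [0, 0, 0]
    - [0, 0, 0]
    - [0, 0, 0]
    - [0, 0, 0]

```text
time: 6.88
eef_pos: [0.5077, 0.1446, 0.0098]
tcp_rot: [0.798, -0.603, 0.002, -0.001]
contact_force: [2.8, 0.9, 7.2]
opening: 0.316
```

Run:
```python
from h import *
from plant import ctrl
np.set_printoptions(precision=4,suppress=True)
w=ctrl.read_camera("wrist");T=ctrl.read_camera("top");s=ctrl.get_state();pickle.dump((w,T,s),open('w4.pkl','wb'))
cv2.imwrite('pics/w4.png',np.vstack([w['frame'][:300],T['frame'][90:290]])[:,:,::-1]);print(s['time'],s['eef_pos'],s['contact_force'],s['opening'],cmd(s,[.5046,.1436,.009],15.73-90))
```

```text
6.975 [0.5077 0.1446 0.0098] [3.4096 1.0268 7.001 ] 0.31866853780995225 (array([0.0001, 0.0032, 0.0008]), array([-0.2293, -0.0359,  0.0572]))
```

View pics/w4.png

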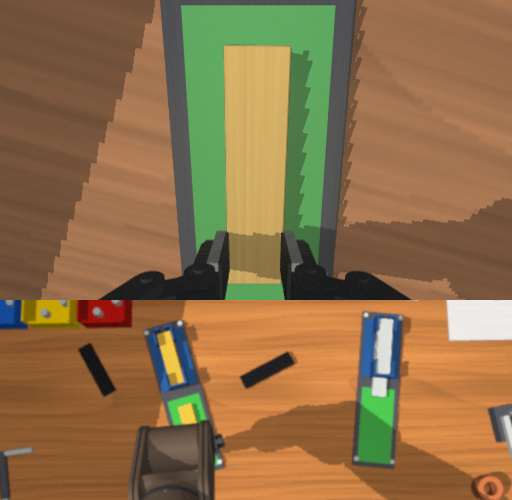

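The plate is clear of the slot, with its rear edge at row 45 against the field's edge at row 5. The upper plates remain in the magazine. Next I'll check the gap to the field edge.

Run:
```python
from h import *
np.set_printoptions(precision=4,suppress=True)
w,T,s=pickle.load(open('w4.pkl','rb'));c=np.array([.545,.155]);a=np.radians(15.73);u=np.array([np.cos(a),np.sin(a)]);v=np.array([-u[1],u[0]])
def f(p,z): q=onz(w,p,z)[:2]-c; return q@u,q@v
print('edge',f((225,5),.006),f((300,5),.006)); print('plate far',f((224,45.5),.016),f((290,45.5),.016)); print('near',f((228,283.5),.016),f((281,283.5),.016))
print('sides at row60',f((182,60),.006),f((338,60),.006))
```

```text
edge (np.float64(0.08018842839181427), np.float64(0.015073626436896399)) (np.float64(0.08021170427017886), np.float64(-0.018958132574754996))
plate far (np.float64(0.06147095123127671), np.float64(0.015036609034039037)) (np.float64(0.061489936995864455), np.float64(-0.01386476321063827))
near (np.float64(-0.05762189629753447), np.float64(0.01627735126486083)) (np.float64(-0.057608718626724224), np.float64(-0.013085981790423746))
sides at row60 (np.float64(0.05734296285491638), np.float64(0.03618109059567753)) (np.float64(0.057390990816534544), np.float64(-0.03807784398747997))
```

Request:
step_arm:
  gripper: [1, 1, 1, 0.3, 0.1, -0.2, -0.2, -0.2, -0.2, -0.2, -0.2, -0.2, -0.2]
  linear:
    - [0.001, 0.002, 0]
    - [0.001, 0.002, 0]
    - [0.001, 0.002, 0]
    - [0.001, 0.002, 0]
    - [0.001, 0.002, 0]
    - [0.001, 0.002, 0]
    - [0.001, 0.002, 0]
    - [0.001, 0.002, -0.02]
    - [0.001, 0.002, -0.06]
    - [0.001, 0.03, -0.1]
    - [0.001, 0.05, -0.15]
    - [0.001, 0.05, -0.15]
    - [0.001, 0.05, -0.15]
  delta_rot:
    - [0, 0, 0]
    - [0, 0, 0]
    - [0, 0, 0]
    - [0, 0, 0]
    - [0, 0, 0]
    - [0, 0, 0]
    - [0, 0, 0]
    - [0, 0, 0]
    - [0, 0, 0]
    - [0, 0, 0]
    - [0, 0, 0]
    - [0, 0, 0]
    - [0, 0, 0]

```text
time: 8.6
eef_pos: [0.4578, 0.1298, 0.1577]
tcp_rot: [0.798, -0.603, -0.0, 0.0]
contact_force: [0.3, 0.2, -0.1]
opening: 0.597
```

Run:
```python
from h import *
from plant import ctrl
np.set_printoptions(precision=4,suppress=True)
w=ctrl.read_camera("wrist");S=ctrl.read_camera("scene");s=ctrl.get_state();pickle.dump((w,S,s),open('w5.pkl','wb'))
cv2.imwrite('pics/w5.png',np.vstack([w['frame'],cv2.resize(S['frame'][150:270,225:380],(258,200))[:, :].repeat(1,0) if 0 else cv2.resize(S['frame'][160:265,110:370],(512,207))])[:,:,::-1]);print(s['time'],s['eef_pos'],s['contact_force'],s['opening'])
h=cv2.cvtColor(w['frame'],cv2.COLOR_RGB2HSV);g=cv2.inRange(h,(45,80,60),(80,255,255));b=mask(w['frame'],'brass')
cs=[c for c in blobs(b,1000)]
for c in cs:
  m=np.zeros_like(b);cv2.drawContours(m,[c],-1,255,-1);print(cv2.boundingRect(c),[axis(w,m,z) for z in(.016,.026)])
  k=cv2.boundingRect(c)
print('field',axis(w,cv2.morphologyEx(g|b,cv2.MORPH_OPEN,np.ones((5,5))) if 0 else g,.006))
```

```text
8.7 [0.4573 0.1298 0.1564] [ 0.4108 -0.9404 -1.013 ] 0.6019049847173131
(240, 22, 33, 134) [(array([0.5445, 0.1553]), np.float32(15.116297), (118.83418273925781, 29.087453842163086)), (array([0.5438, 0.1551]), np.float32(15.1163025), (114.65278625488281, 28.06396484375))]
field (array([0.5449, 0.1552]), np.float32(15.772209), (158.34010314941406, 70.0851821899414))
```

View pics/w5.png

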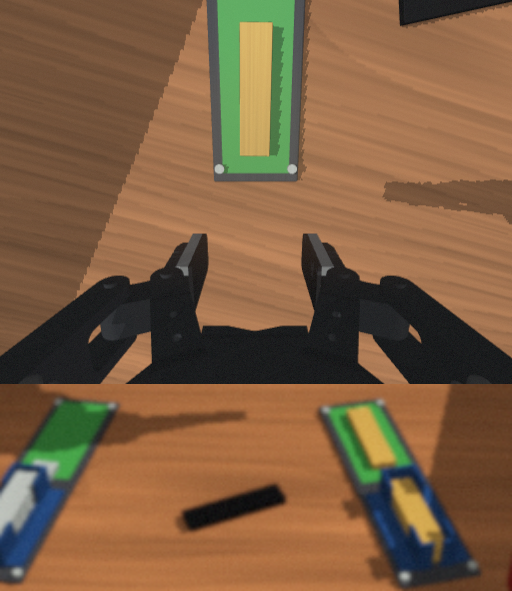

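The plate lies on the field within about 0.5 mm, with a yaw error of 0.7°. I'll swing the arm aside to check whether the stack dropped.

Request:
step_arm:
  gripper: [-0.2, -0.2, -0.2, -0.2, -0.2, -0.2, -0.2, -0.2]
  linear:
    - [0.05, 0, -0.05]
    - [0.1, 0, -0.08]
    - [0.15, 0, -0.08]
    - [0.2, 0, -0.08]
    - [0.25, 0, -0.08]
    - [0.25, 0, -0.08]
    - [0.25, 0, -0.08]
    - [0.25, 0, -0.08]
  delta_rot:
    - [0, 0, 0]
    - [0, 0, 0]
    - [0, 0, 0]
    - [0, 0, 0]
    - [0, 0, 0]
    - [0, 0, 0]
    - [0, 0, 0]
    - [0, 0, 0]

```text
time: 9.7
eef_pos: [0.5259, -0.1094, 0.2375]
tcp_rot: [0.798, -0.603, -0.001, 0.0]
contact_force: [-0.1, -0.2, 0.1]
opening: 0.6
```

Run:
```python
from h import *
from plant import ctrl
np.set_printoptions(precision=4,suppress=True)
T=ctrl.read_camera("top");S=ctrl.read_camera("scene");s=ctrl.get_state();T0=pickle.load(open('v0.pkl','rb'))
print(s['time'],s['eef_pos'],s['contact_force'])
B=np.array([.545,.155])+.167*np.array([.9625,.271]);print('shaft centre',B)
for n,C in(('top0',T0['top']),('top',T)):
  b=mask(C['frame'],'brass')
  for c in blobs(b,150):
    m=np.zeros_like(b);cv2.drawContours(m,[c],-1,255,-1);x,y,ww,hh=cv2.boundingRect(c)
    if 130<x<230: print(n,(x,y,ww,hh),cv2.contourArea(c),*[axis(C,m,z) for z in(.016,.026,.036)])
a=cv2.resize(T['frame'][90:280,130:250],(360,570),interpolation=cv2.INTER_CUBIC);b=cv2.resize(S['frame'][160:265,265:360],(430,475),interpolation=cv2.INTER_CUBIC)
b=cv2.copyMakeBorder(b,0,95,0,0,0);cv2.imwrite('pics/f.png',np.hstack([a,b])[:,:,::-1])
```

```text
9.8 [ 0.5261 -0.1095  0.2381] [-0.549   0.742   0.1162]
shaft centre [0.7057 0.2003]
top0 (173, 175, 19, 22) 255.5 (array([0.6225, 0.1751]), np.float32(15.432976), (41.74641799926758, 32.022987365722656)) (array([0.6212, 0.1736]), np.float32(15.432822), (41.317928314208984, 31.69429588317871)) (array([0.6198, 0.172 ]), np.float32(15.432937), (40.889400482177734, 31.365556716918945))
top0 (156, 118, 28, 57) 754.5 (array([0.7101, 0.2017]), np.float32(16.153519), (123.34185028076172, 32.82754135131836)) (array([0.7078, 0.1999]), np.float32(16.153502), (122.07576751708984, 32.49058151245117)) (array([0.7056, 0.198 ]), np.float32(16.15352), (120.80973052978516, 32.15361785888672))
top (179, 195, 28, 57) 755.5 (array([0.5433, 0.1528]), np.float32(15.252022), (119.93405151367188, 30.852535247802734)) (array([0.5428, 0.1514]), np.float32(15.251991), (118.70289611816406, 30.53584861755371)) (array([0.5422, 0.1501]), np.float32(15.252016), (117.47186279296875, 30.219146728515625))
top (157, 121, 27, 54) 712.0 (array([0.7077, 0.2009]), np.float32(16.389687), (118.40745544433594, 32.935707092285156)) (array([0.7055, 0.199 ]), np.float32(16.389675), (117.19198608398438, 32.597633361816406)) (array([0.7033, 0.1972]), np.float32(16.389694), (115.97657775878906, 32.259552001953125))
```

View pics/f.png

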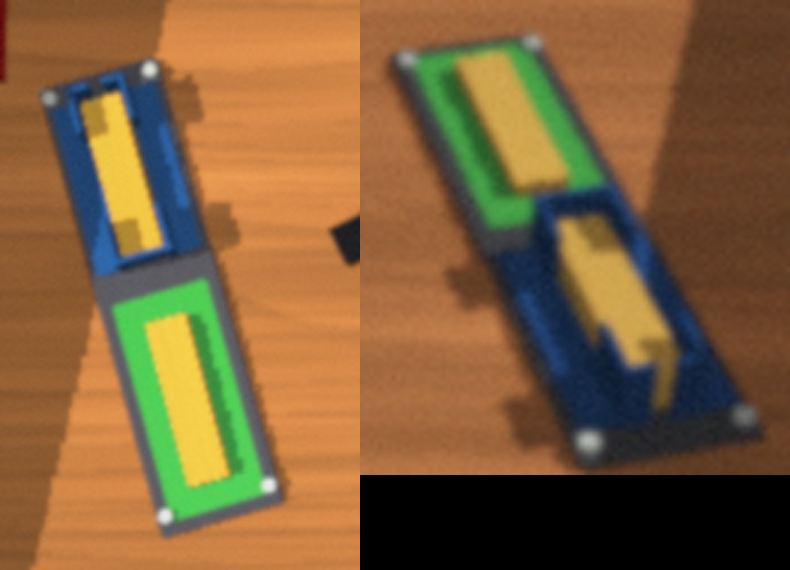

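The drawn plate lies square on the field. The stack has dropped: the top plate's centre now matches the shaft centre when projected at z = 0.026, and before it matched at 0.036. Nothing protrudes from the slot, so I'm handing the job in.

```bash
python3 -c "
from plant import ctrl
print(ctrl.sign_off())"
```

```text
the job is handed in; nothing more can be done
None
```

I slid the bottom brass plate straight out of its magazine by the protruding end, released it on the green field and moved the arm clear. I handed the job in at about 9.8 s; no verdict is reported.

- **Plate on the field:** in the wrist view its centre is within about 0.5 mm of the field centre, and it is turned about 0.5–0.7° off square. The top camera puts the centre 2–3 mm off, about that camera's calibration error. Either way the plate is wholly on the green and flat.
- **Remaining brass plates:** both are still in the magazine. The top one's image fits the shaft centre at a top height of about 26 mm, compared with 36 mm before, so the stack dropped by one. I judged this from that fit in the top view and a look at the scene view; I did not triangulate it.
- **Forces and other parts:** the pull read about 8.5 N part-way and stayed under 10 N at every reading. I did not touch the grey magazine or the black bars.
- **Checks that disagreed:** two of my first point matches between the scene and top cameras did not agree: one field corner hidden by the magazine, and one plate corner. I dropped both and used the top and wrist views instead. Those two views put the plate's top edge at about 14 mm, where 16 mm was expected.

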